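# Seal the filter holder for the vacuum pump

### The job

Wake the vacuum pump by pressing the white key, let it come up, then press the green key to start it, and leave the red key alone. Swing the open lid of the filter holder down onto its base, take the orange-headed locking pin from its stand and push it down through the hole in the lid into the base, until its collar presses the lid fully shut on the springy gasket. Finish still holding the pin pressed down, without letting go, as the gasket would lift the lid again; do not disturb the jar, the slide box or the dish.

Things in the scene. Friction and masses are not known exactly. Their poses are not given: they have to be found in the camera images.
- key_white_top (a point): centre of the top of the white round key (24 mm across, in a black ring 40 mm across), 52 mm above the work surface when up. Three keys, white, green and red, stand 55 mm apart in one row on a grey flat keypad box 85 x 180 x 30 mm (fixed); their order in the row varies, and the keypad may be left or right of the holder
- key_green_top (a point): centre of the top of the green key, same build
- key_red_top (a point): centre of the top of the red key, same build; not to be pressed
- key_white (a joint): how far the white key is down, m: 0 up, 0.006 fully down (1.5 N to start, 5 N at the bottom); it springs back; counts as pressed beyond 0.004
- key_green (a joint): the same for the green key
- key_red (a joint): the same for the red key
- holder: fixed clamshell filter holder: aluminium base 150 (x) x 100 (y) x 36 mm high with a blue round gasket on top. Origin under the centre of the base, x from the pin hole end towards the hinge end (hinge 72 mm along +x, at z 40 mm), z up. With the lid fully shut its underside is 40 mm and its top 52 mm above the work surface
- base_hole (a point): centre of the mouth of the vertical 15 mm hole in the base's top face, 36 mm above the work surface; the hole goes right through. It lies 130 mm from the hinge axis, square to it
- lid_hole (a point): centre of the 15 mm through hole at the upper (outer) face of the lid; right above base_hole when the lid is shut
- lid_hinge (a point): middle of the lid's hinge axis, along the holder's y, 40 mm above the work surface, in the plane of the lid's underside. The lid is a white plate 140 x 100 x 12 mm, from 5 to 145 mm off this axis, its 15 mm hole 130 mm off it. Open, its outer face (with a grey and blue disc) looks up and away from the pin hole end: push on that face or at the free edge to swing it down
- lid (a joint): how far the lid is swung open, rad: 0 when it rests on the gasket, growing as it opens upward about lid_hinge, at most 1.4. The hinge is stiff (about 0.2 N m), so the lid stays where it is left. Resting at 0 and not pressed, the lid still stands ajar by 0.06 rad (8 mm at the hole); the pin enters both holes in that state
- pin: loose steel locking pin, 70 g, 86 mm long, standing upright in the stand. Origin at the centre of its lower tip, z up towards the head: pointed over the first 8 mm, stem 12 mm thick up to 46 mm, collar 32 mm across from 46 to 52 mm, then an orange round grip 22 mm across from 52 to 86 mm. With the collar seated on the shut lid the tip is 6 mm above the work surface
- stand: fixed grey block 70 x 70 x 50 mm with an upright 15 mm hole in its middle that holds the pin, collar resting on the top; origin under its centre. It stands beside the holder, on the other side from the keypad
- jar: bystander: amber jar, 48 mm across, 75 mm tall; origin under its centre
- slide_box: bystander: yellow slide box 50 x 76 x 30 mm; origin under its centre
- dish: bystander: pale culture dish 90 mm across, 15 mm high; origin under its centre
- squeeze (a joint): how far the lid is pressed into the springy gasket, rad: 0 not pressed (ajar by 0.06), 0.06 fully shut and solid; takes about 2 to 3 N down at the hole to start and 7 N to reach 0.06; springs back when let go. The lid's angle above level is 0.06 + lid - squeeze
Mind the look-alikes: they are no part of the job. There is more than one size of the pin; the job needs the middle-sized.

How it is judged:
By the outcome, as a careful person would: the job done as asked, in the order asked, and still so for the second after the job is handed in, while the arm keeps its last pose, push and grip.
It also fails if it takes over 72 s, if anything falls off the work surface, if the arm or the gripper's body presses on something with over 40 N, if the wrist force passes 120 N, or if a joint passes its speed limit or range.

### The arm

A 6-joint arm with a two-finger parallel gripper is mounted at the origin on the work surface. World frame = base frame: x ahead of the robot, y to its left, z up, the work surface at z = 0. Lengths are in m, angles in rad, forces in N, time in s.
With the tool pointing down it reaches from about 0.425 to 0.95 m from the base axis. Payload 3.5 kg.
Tool frame: the origin (TCP) lies midway between the tips of the shut fingers; the grasp point (between the pads) lies 19 mm behind it; z points along the fingers, y is the line along which they close (so a half turn about z gives the same grasp; the last joint's range is limited). The gripper opens to 85 mm and grips with 20 to 120 N. Pads are 22 mm wide; open, the fingers measure 114 mm over their backs; the gripper's body (76 mm by 85 mm) begins 54 mm behind the grasp point. The pads swing forward as they close: fully open they stand 13 mm farther back than shut.
Start: joints at [1.09, 0.286, 1.577, -0, 1.279, -0.15], TCP at [0.219, 0.638, 0.194] pointing down, gripper open.
Joint ranges: [-2.77, 2.77], [-0.9, 2.22], [0.21, 2.48], [-1.53, 4.67], [0.24, 2.81], [-2.84, 2.84]. Speed limits (rad/s): [2.79, 2.79, 3.14, 3.14, 3.14, 3.14].

### API

Orientations are given as a unit quaternion [x, y, z, w].
In Python, from plant import * gives the robot as it stands.
- The arm moves only by the tool move_arm, never from a script. Its argument "moves" is a list of rows, each a list of 3 entries, a list of its own where there are three numbers: the opening, from 0 (shut) to 1 (fully open), then the shift along the tool's x, y, z in m, then the turn, a rotation vector about the tool's x, y, z in rad. A call has exactly 10 rows; each row shifts and turns the commanded pose from where the row before left it, along the tool's axes as they then stand; what a row does not reach is not made up. A row lasts 1/12 s, in which the tool goes at most 41.7 mm and 7.16 degrees, less where a joint would pass 70% of its speed; a pose out of reach is approached as far as the arm can. A call is refused whole if a number of a shift passes 0.0417 or a number of a turn 0.125, either way. A call with a gripper value outside its range is refused whole. The fingers move at their own pace and stop on an object; "grip_force" is the grip in N (left out, the last holds). Time passes only in rows, so rows that do not move let the fingers close, or fill a call up. It gives the time, the measured TCP pose, the force, the opening and the grip force at its end, in the units of the state.
- get_state(): the state, without advancing time (a new reading comes with each control period).
- read_camera(name): name is "scene" or "side" or "wrist"; returns the picture (384x512x3 uint8, red, green, blue); there is no depth.
- camera_params(name): a dict with "fx", "fy", "cx", "cy" (pixels), "rvec" (rotation vector, rad) and "tvec" (3), from world to camera coordinates, as OpenCV has them; the wrist camera has in their place "tool_from_camera" (4x4, takes a point from camera to tool coordinates, whose origin is the TCP and whose axes are the flange's). Camera axes: x right, y down, z forward; pixel columns grow to the right and rows downward; lengths in m; the calibration is good to about 2 mm. A picture is of the moment at which its call begins: read the wrist's pose just before it. camera_params takes no time and is no camera call.
- sign_off(): hands the job in; it is judged then, once.
The state is a dict: "time": time; "qpos": joint angles; "dq": joint speeds; "joint_efforts": joint torques, N m; "eef_pos": TCP position; "tcp_rot": TCP orientation; "contact_force": force on the tool from outside, world axes, zero at the start; "wrist_torque": the same for the moment, N m; "opening": opening from 0.0 (shut) to 1.0 (fully open); "finger_force": force on a finger pad.
Only numpy, scipy, OpenCV 4.12 (cv2) and the standard library are available. Lean on these libraries where they do the work, as an engineer would, in place of code of your own. Each camera call takes 0.05 s, during which the arm holds its last target. There are 200 camera calls.

## Working session

There is one attempt and no reset: what is moved stays moved. The work goes in short steps, Python scripts to look and compute and a tool call to move; the robot and the scene stay as the last step left them, time stands still between calls to the robot, and variables do not carry over. Pictures are saved under pics/ and viewed, at most 10 in all, crops included, and the job is handed in when it is done.

Besides the shell and the picture viewer there is one more tool, called after ">>>" as name(argument=value, ...) on one line, values as JSON. move_arm: Moves the arm, as the interface text tells. Its arguments: {"type":"object","properties":{"moves":{"type":"array"},"grip_force":{"type":"number"}},"required":["moves"]}

```bash
mkdir -p pics
cat > h.py <<'E'
from plant import *
import numpy as np, cv2
from scipy.spatial.transform import Rotation as R
def cam(n):
    p=camera_params(n); K=np.array([[p['fx'],0,p['cx']],[0,p['fy'],p['cy']],[0,0,1.]])
    if 'rvec' in p:
        Rm=R.from_rotvec(np.ravel(p['rvec'])).as_matrix(); return K,Rm.T,-Rm.T@np.ravel(p['tvec'])
    s=get_state(); T=np.array(p['tool_from_camera']); Rt=R.from_quat(s['tcp_rot']).as_matrix()
    return K,Rt@T[:3,:3],Rt@T[:3,3]+s['eef_pos']
def ray(c,uv):
    K,Rm,o=c; return o,Rm@np.linalg.inv(K)@np.array([uv[0],uv[1],1.])
def onplane(c,uv,z):
    o,d=ray(c,uv); return o+d*(z-o[2])/d[2]
def proj(c,P):
    K,Rm,o=c; q=K@(Rm.T@(np.array(P)-o)); return q[:2]/q[2]
def save(n,img): cv2.imwrite('pics/'+n+'.png',img[:,:,::-1])
E
python3 - <<'E'
from h import *
for n in('scene','side'):
    im=read_camera(n); np.save(n+'.npy',im); save(n,cv2.resize(im,(800,600),interpolation=cv2.INTER_CUBIC))
    c=cam(n); print(n,c[2],c[1][:,2],c[0][0,0])
s=get_state();print(s)
E
```

```text
scene [1.188545   0.24339622 0.58824475] [-0.75234352 -0.2814766  -0.59560906] 398.384372868545
side [ 0.38623224 -0.84849334  0.6054918 ] [ 0.13694517  0.84624672 -0.51489077] 381.21358449722163
{'time': 0.1, 'qpos': array([ 1.08996363e+00,  2.87112640e-01,  1.57802917e+00, -3.32693775e-06,
        1.27859518e+00, -1.50001961e-01]), 'dq': array([-0.00113623, -0.00238393, -0.00191159,  0.00071571, -0.00139747,
        0.00026843]), 'joint_efforts': array([ 1.94992931e-04, -4.07298410e+01, -2.93697810e+01, -1.54965865e-04,
        3.45487337e-03, -3.08811451e-06]), 'eef_pos': array([0.21891942, 0.63780328, 0.19236265]), 'tcp_rot': array([ 1.64661476e-01,  9.86349557e-01, -1.01976782e-03, -3.31086528e-04]), 'contact_force': array([-0.5367661 , -0.62862733, -0.30534322]), 'wrist_torque': array([-0.02921596, -0.00921514,  0.00703804]), 'finger_force': 0.0, 'opening': 1.0054955253539517}
```

View pics/scene.png

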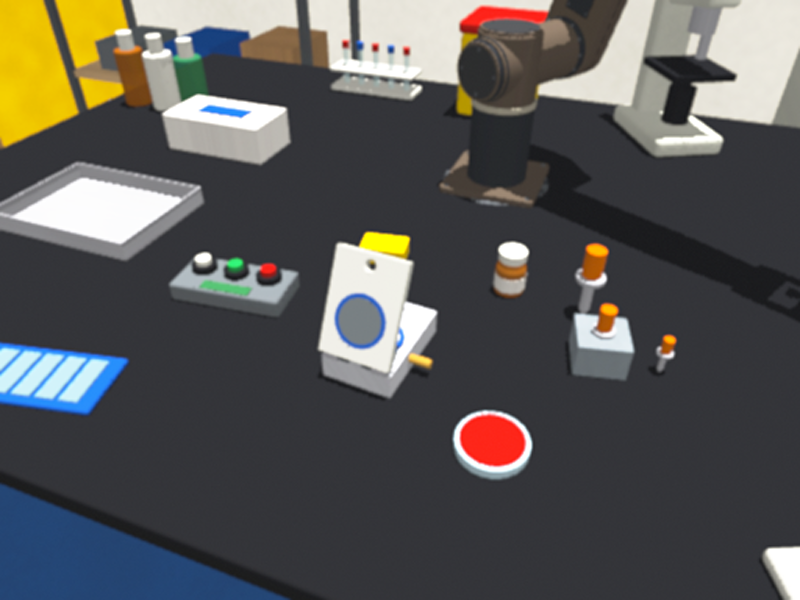

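View pics/side.png

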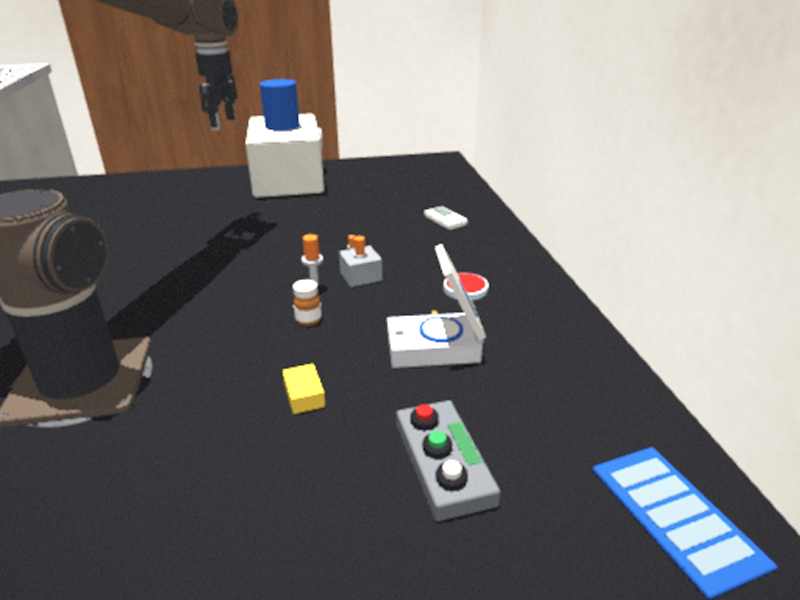

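The scene view (800 px wide) shows the white, green and red keys at (204,262), (236,268) and (268,272). The open lid's hole is at (371,263), and the pin head is at (607,318) in the stand. The side view shows the keys at (452,468), (437,438) and (425,411), the base hole at about (399,332), and the pin head at (359,244).

```bash
cat > m.py <<'E'
from h import *
S={n:np.load(n+'.npy') for n in('scene','side')}; C={n:cam(n) for n in S}
def blob(n,lo,hi,near):
    hsv=cv2.cvtColor(S[n],cv2.COLOR_RGB2HSV); m=cv2.inRange(hsv,np.array(lo),np.array(hi))
    k,l,st,ce=cv2.connectedComponentsWithStats(m)
    near=np.array(near)/1.5625
    c=[i for i in range(1,k) if st[i,4]>=12]
    i=min(c,key=lambda i:np.hypot(*(ce[i]-near))); return ce[i],st[i],l==i
def tri(u,v):
    A=[];b=[]
    M=np.zeros((3,3));q=np.zeros(3)
    for n,p in(('scene',u),('side',v)):
        o,d=ray(C[n],p);d/=np.linalg.norm(d);P=np.eye(3)-np.outer(d,d);M+=P;q+=P@o
    x=np.linalg.solve(M,q); return x,[np.round(proj(C[n],x)-p,1) for n,p in(('scene',u),('side',v))]
if __name__=='__main__':
    np.set_printoptions(precision=4,suppress=True)
    for nm,lo,hi,a,b in (('white',(0,0,150),(180,70,255),(204,260),(452,466)),('green',(45,120,60),(80,255,255),(236,267),(437,437)),
      ('red',(0,180,90),(4,255,255),(268,270),(425,410)),('pin',(5,200,120),(14,255,255),(607,318),(359,246)),('big',(5,200,120),(14,255,255),(595,260),(311,247)),('yellow',(24,150,100),(32,255,255),(385,245),(304,388)),('dish',(0,180,90),(4,255,255),(492,440),(466,286))):
        u,su,_=blob('scene',lo,hi,a); v,sv,_=blob('side',lo,hi,b)
        print(nm,tri(u,v),su,sv, 'z.047:',onplane(C['scene'],u,.047)[:2],onplane(C['side'],v,.047)[:2])
    # lid hole, base hole
    for nm,n,a in(('lidhole','scene',(371,264)),('basehole','side',(399,332))):
        g=cv2.cvtColor(S[n],cv2.COLOR_RGB2GRAY); x,y=[int(t/1.5625) for t in a]; print(nm); print(g[y-6:y+7,x-7:x+8])
    for n,a in(('scene',(360,320)),('side',(441,329))):
        u,su,m=blob(n,(105,130,60),(125,255,255),a); print(n,u,su)
    # crops
    x=[cv2.resize(S['scene'][150:265,200:290],None,fx=4.4,fy=4.4,interpolation=cv2.INTER_CUBIC),cv2.resize(S['side'][150:240,240:320],None,fx=5,fy=5,interpolation=cv2.INTER_CUBIC)]
    o=np.zeros((510,800,3),np.uint8)
    for i,t in enumerate(x): o[:t.shape[0],i*400:i*400+min(400,t.shape[1])]=t[:510,:400]
    save('crop',o)
E
python3 m.py
```

```text
white (array([ 0.5368, -0.333 ,  0.0526]), [array([ 2.1, -1.3]), array([2.6, 1.6])]) [124 161  12   9  77] [ 254  256   65   68 1515] z.047: [ 0.5366 -0.3404] [ 0.5344 -0.3228]
green (array([ 0.5301, -0.2854,  0.0453]), [array([ 0.1, -0.1]), array([0.1, 0.1])]) [145 165  11   9  82] [274 276  12  11 102] z.047: [ 0.5325 -0.2838] [ 0.5295 -0.2869]
red (array([ 0.5242, -0.2304,  0.0452]), [array([ 0.1, -0.1]), array([0.2, 0.1])]) [167 169  10   8  68] [266 259  11  10  79] z.047: [ 0.5268 -0.229 ] [ 0.5235 -0.232 ]Traceback (most recent call last):
  File "m.py", line 19, in <module>
    u,su,_=blob('scene',lo,hi,a); v,sv,_=blob('side',lo,hi,b)
                                         ~~~~^^^^^^^^^^^^^^^^
  File "m.py", line 8, in blob
    i=min(c,key=lambda i:np.hypot(*(ce[i]-near))); return ce[i],st[i],l==i
ValueError: min() iterable argument is empty
```

```bash
sed -i 's/(5,200,120),(14,255,255)/(7,180,90),(18,255,255)/g; s/(0,0,150),(180,70,255)/(0,0,165),(180,50,255)/' m.py
python3 - <<'E'
from m import *
h=cv2.cvtColor(S['side'],cv2.COLOR_RGB2HSV); print(h[157,230],h[158,199],h[299,289],h[304,289],h[320,300])
E
python3 m.py
```

```text
[ 11 196 181] [ 12 196 180] [  0   0 255] [ 25  18 188] [108  11 112]
white (array([ 0.5365, -0.3339,  0.0519]), [array([ 2. , -1.3]), array([2.5, 1.5])]) [124 162  11   8  70] [ 255  257   64   67 1339] z.047: [ 0.537  -0.3404] [ 0.534  -0.3245]
green (array([ 0.5301, -0.2854,  0.0453]), [array([ 0.1, -0.1]), array([0.1, 0.1])]) [145 165  11   9  82] [274 276  12  11 102] z.047: [ 0.5325 -0.2838] [ 0.5295 -0.2869]
red (array([ 0.5242, -0.2304,  0.0452]), [array([ 0.1, -0.1]), array([0.2, 0.1])]) [167 169  10   8  68] [266 259  11  10  79] z.047: [ 0.5268 -0.229 ] [ 0.5235 -0.232 ]
pin (array([0.49  , 0.2685, 0.0728]), [array([ 0.9, -1.2]), array([0.6, 0.8])]) [383 194  13  18 123] [223 150  10  12  73] z.047: [0.46   0.2684] [0.4937 0.3289]
big (array([0.3924, 0.2359, 0.0895]), [array([ 0.1, -0.1]), array([0.1, 0.1])]) [373 156  16  23 225] [194 151  10  15 106] z.047: [0.3252 0.2351] [0.3927 0.326 ]
yellow (array([ 0.3588, -0.106 ,  0.0198]), [array([-1.4,  1.5]), array([-1.6, -1.6])]) [230 149  32  16 359] [182 233  26  23  56] z.047: [ 0.3907 -0.0888] [ 0.3635 -0.147 ]
dish (arra
[... 1207 characters left out ...]
 255 255 255 255 255 255 255 255 255]
 [202 254 255 255 255 255 255 255 255 255 255 255 255 255 255]
 [198 254 255 255 255 254 252 250 250 252 255 255 255 255 255]
 [173 253 255 255 254 230 190 185 183 197 251 255 255 255 255]
 [132 250 255 255 253 196 164 165 166 193 251 255 255 255 255]
 [115 249 255 255 255 253 247 240 246 252 255 255 255 255 255]
 [121 245 255 255 255 255 255 255 255 255 255 255 255 255 255]
 [117 228 254 255 255 255 255 255 255 255 255 255 255 255 255]
 [106 214 254 255 255 255 255 255 255 255 255 255 255 255 255]
 [ 93 202 254 255 255 255 255 255 255 255 255 255 255 255 255]]
scene [230.3472 204.829 ] [215 188  31  35 193]
side [282.4615 214.4769] [269 207  27  12  65]
```

View pics/crop.png

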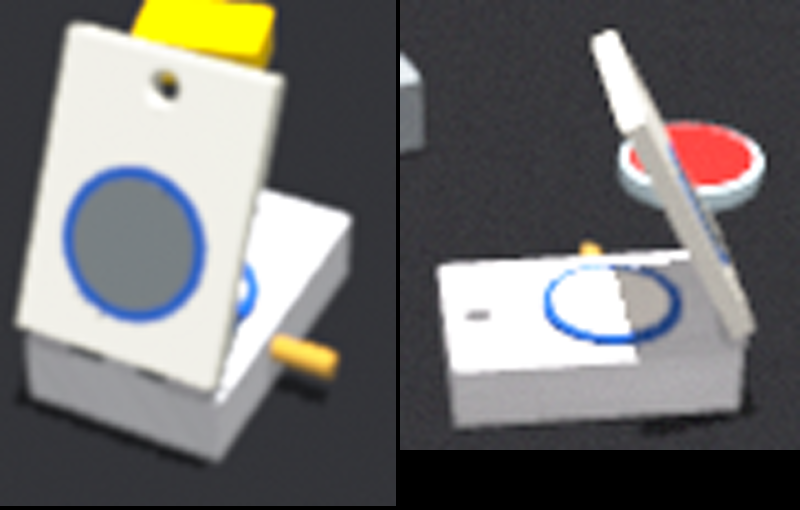

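Run:
```python
from m import *
np.set_printoptions(precision=4,suppress=True)
P=lambda n,u,z:print(n,u,z,onplane(C[n],u,z))
P('side',(255.2,212.6),.036);P('side',(282.6,210.6),.036)
P('side',(251.6,234.4),0);P('side',(308,231.6),0)
P('scene',(206.8,239.8),0);P('scene',(248.9,254.1),0);P('scene',(279.5,206.8),0)
P('side',(289.2,299),.052);P('scene',(130,166.8),.05)
print('lid corners scene(215.5,155.5),(263.6,167) z?', [onplane(C['scene'],(215.5,155.5),z) for z in(.15,.17)],[onplane(C['scene'],(263.6,167),z) for z in(.15,.17)])
print('side lid top', [onplane(C['side'],u,z) for u in((280,157),(287,175.5)) for z in (.16,.175)])
print('stand', [onplane(C['scene'],u,.05) for u in((np.array([(575,322),(628,322)])/1.5625))])
print('small', onplane(C['scene'],np.array((660,373))/1.5625,0))
```

```text
side (255.2, 212.6) 0.036 [ 0.5264 -0.0139  0.036 ]
side (282.6, 210.6) 0.036 [ 0.6004 -0.0182  0.036 ]
side (251.6, 234.4) 0 [ 0.5084 -0.0597  0.    ]
side (308, 231.6) 0 [ 0.6563 -0.0752  0.    ]
scene (206.8, 239.8) 0 [ 0.6597 -0.071   0.    ]
scene (248.9, 254.1) 0 [0.6659 0.0268 0.    ]
scene (279.5, 206.8) 0 [0.5008 0.0369 0.    ]
side (289.2, 299) 0.052 [ 0.5354 -0.3425  0.052 ]
scene (130, 166.8) 0.05 [ 0.5456 -0.3321  0.05  ]
lid corners scene(215.5,155.5),(263.6,167) z? [array([ 0.5658, -0.0864,  0.15  ]), array([ 0.5942, -0.0714,  0.17  ])] [array([0.5698, 0.0209, 0.15  ]), array([0.598 , 0.0311, 0.17  ])]
side lid top [array([0.6074, 0.0551, 0.16  ]), array([0.6   , 0.0247, 0.175 ]), array([ 0.6005, -0.05  ,  0.16  ]), array([ 0.5933, -0.0769,  0.175 ])]
stand [array([0.4885, 0.23  , 0.05  ]), array([0.4621, 0.2978, 0.05  ])]
small [0.4922 0.3528 0.    ]
```

>>> move_arm(moves=[[0.5, [0, 0, -0.04], [0, 0, -0.11]], [0.5, [0, 0, -0.03], [0, 0, -0.11]], [0.5, [0, 0, 0], [0, 0, -0.11]], [0.5, [-0.028, -0.028, 0], [0, 0, 0]], [0.5, [-0.028, -0.028, 0], [0, 0, 0]], [0.5, [-0.028, -0.028, 0], [0, 0, 0]], [0.5, [-0.028, -0.028, 0], [0, 0, 0]], [0.5, [-0.028, -0.028, 0], [0, 0, 0]], [0.5, [-0.028, -0.028, 0], [0, 0, 0]], [0.5, [-0.028, -0.028, 0], [0, 0, 0]]])

```text
time: 0.93
eef_pos: [0.4158, 0.4405, 0.2631]
tcp_rot: [0.0, 1.0, -0.0, -0.0]
contact_force: [0.6, -0.1, -0.3]
opening: 0.502
finger_force: 0.0
```

>>> move_arm(moves=[[0.0, [-0.01, -0.04, 0], [0, 0, 0]], [0.0, [-0.01, -0.04, 0], [0, 0, 0]], [0.0, [-0.01, -0.04, 0], [0, 0, 0]], [0.0, [-0.01, -0.04, 0], [0, 0, 0]], [0.0, [-0.01, -0.04, 0], [0, 0, 0]], [0.0, [-0.01, -0.03, 0], [0, 0, 0]], [0.0, [0, 0, 0], [0, 0, 0]], [0.0, [0, 0, 0], [0, 0, 0]], [0.0, [0, 0, 0], [0, 0, 0]], [0.0, [0, 0, 0], [0, 0, 0]]])

```text
time: 1.77
eef_pos: [0.4744, 0.213, 0.2633]
tcp_rot: [-0.0, 1.0, 0.0, -0.0]
contact_force: [-0.2, -0.4, -0.1]
opening: 0.004
finger_force: 0.0
```

```bash
cat > w.py <<'E'
from h import *
import sys
n=sys.argv[1]; s=get_state(); c=cam('wrist'); im=read_camera('wrist'); np.save(n+'.npy',im); np.savez(n+'c.npz',K=c[0],R=c[1],o=c[2])
save(n,cv2.resize(im,(800,600),interpolation=cv2.INTER_CUBIC)); print(s['time'],s['eef_pos'],s['tcp_rot'],c[2],c[1][:,2],c[0][0,0])
for a in sys.argv[2:]:
    print(a,proj(c,eval(a))*1.5625)
E
python3 w.py w1 "(.48,.268,.09)" "(.5264,-.0139,.036)"; python3 -c "
from plant import *;print(camera_params('wrist')['tool_from_camera'])"
```

```text
1.7667 [0.47444189 0.21304965 0.26333701] [-2.11194734e-04  9.99999916e-01  1.05177702e-04 -3.35057487e-04] [0.39594467 0.21321693 0.44431854] [ 3.08081076e-01  5.00295295e-04 -9.51359974e-01] 339.5175506420308
(.48,.268,.09) [472.94396004 246.16068536]
(.5264,-.0139,.036) [111.69723595 286.44494968]
[[ 4.96550937e-04 -9.51153252e-01 -3.08718713e-01  7.86182043e-02]
 [ 9.99999877e-01  4.67079424e-04  1.69367002e-04  2.38361391e-04]
 [-1.68978167e-05 -3.08718759e-01  9.51153367e-01 -1.80928840e-01]
 [ 0.00000000e+00  0.00000000e+00  0.00000000e+00  1.00000000e+00]]
```

View pics/w1.png

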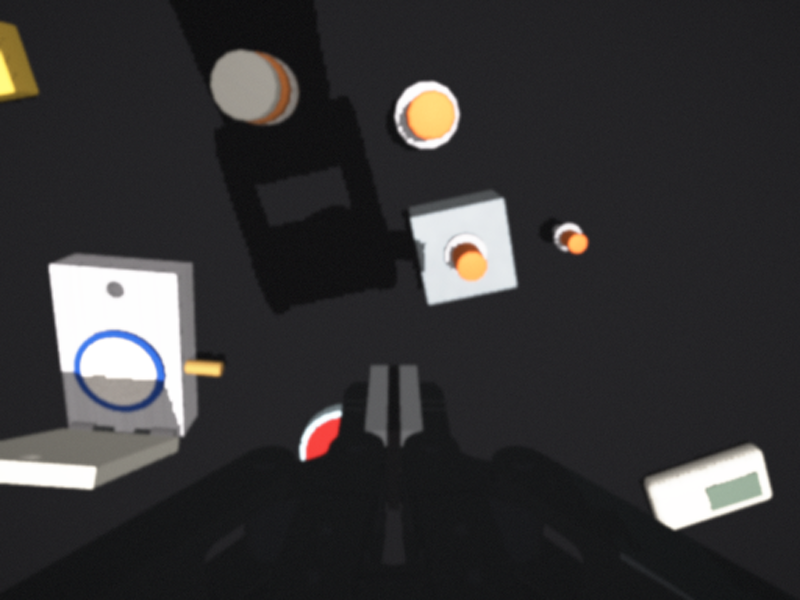

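The wrist view shows the pin head at (471,265) on the stand, whose top corners are (411,214), (502,199), (516,287) and (428,303). The base hole is at (115,290) and the gasket ring centre at about (120,370). The jar, the two other pins and the dish are clear of all of these.

Run:
```python
from h import *
np.set_printoptions(precision=4,suppress=True)
z=np.load('w1c.npz'); c=(z['K'],z['R'],z['o']); im=np.load('w1.npy'); P=lambda u,h:onplane(c,np.array(u)/1.5625,h)
hsv=cv2.cvtColor(im,cv2.COLOR_RGB2HSV)
g=[P(u,.05)[:2] for u in((411,214),(502,199),(516,287),(428,303))]; print('stand',np.mean(g,0))
print('pin top',P((471,265),.090),P((472,262),.085))
m=cv2.inRange(hsv,np.array((105,150,60)),np.array((125,255,255)));k,l,st,ce=cv2.connectedComponentsWithStats(m)
i=1+np.argmax(st[1:,4]); pts=np.argwhere(l==i)[:,::-1].astype(np.float32)
W=np.array([onplane(c,p,.037)[:2] for p in pts],np.float32); 
(ex,ey),(a,b),t=cv2.fitEllipse(W); print('ring',ex,ey,a,b)
gy=cv2.cvtColor(im,cv2.COLOR_RGB2GRAY).astype(float); w=np.clip(190-gy[176:196,62:86],0,None); yy,xx=np.mgrid[176:196,62:86]
u=((w*xx).sum()/w.sum(),(w*yy).sum()/w.sum()); h=onplane(c,u,.036); print('hole px',np.array(u)*1.5625,h)
print('angle',np.arctan2(ey-h[1],ex-h[0]),'dist',np.hypot(ey-h[1],ex-h[0]))
print('edges',P((50,264),.036),P((176,275),.036),P((180,433),.036))
print('lid free edge',[P(u,.17) for u in((0,480),(95,488),(100,468))])
```

```text
stand [0.494  0.2678]
pin top [0.4934 0.2673 0.09  ] [0.4926 0.2686 0.085 ]
ring 0.6018383502960205 -0.019877444952726364 0.0698915645480156 0.07163369655609131
hole px [114.2654 288.8826] [ 0.5285 -0.0122  0.036 ]
angle -0.10481462871966356 dist 0.07377471007206657
edges [ 0.5077 -0.06    0.036 ] [0.5167 0.0392 0.036 ] [0.6628 0.0245 0.036 ]
lid free edge [array([ 0.6087, -0.0284,  0.17  ]), array([0.6145, 0.029 , 0.17  ]), array([0.5999, 0.0346, 0.17  ])]
```

>>> move_arm(moves=[[0.0, [-0.004, -0.04, 0], [0, 0, 0]], [0.0, [-0.004, -0.04, 0], [0, 0, 0]], [0.0, [-0.004, -0.04, 0], [0, 0, 0]], [0.0, [-0.004, -0.04, 0], [0, 0, 0]], [0.0, [-0.004, -0.04, 0], [0, 0, 0]], [0.0, [-0.004, -0.04, 0], [0, 0, 0]], [0.0, [-0.004, -0.04, 0], [0, 0, 0]], [0.0, [-0.004, -0.04, 0], [0, 0, 0]], [0.0, [-0.004, -0.04, 0], [0, 0, 0]], [0.0, [0, 0, 0], [0, 0, 0]]])

```text
time: 2.65
eef_pos: [0.5111, -0.1528, 0.2633]
tcp_rot: [0.003, 1.0, -0.001, -0.0]
contact_force: [0.1, 0.6, 0.0]
opening: -0.0
finger_force: 0.0
```

Run:
```python
from h import *
np.set_printoptions(precision=4,suppress=True)
c=cam('wrist'); im=read_camera('wrist'); np.save('w2.npy',im); hsv=cv2.cvtColor(im,cv2.COLOR_RGB2HSV)
print(get_state()['eef_pos'])
for nm,lo,hi in(('g',(45,120,60),(80,255,255)),('r',(0,180,90),(4,255,255)),('w',(0,0,150),(180,50,255))):
    k,l,st,ce=cv2.connectedComponentsWithStats(cv2.inRange(hsv,np.array(lo),np.array(hi)))
    for i in range(1,k):
        if 30<st[i,4]<3000: print(nm,st[i],onplane(c,ce[i],.051))
```

```text
[ 0.5109 -0.1498  0.2632]
g [132 152  22  21 317] [ 0.5312 -0.284   0.051 ]
r [178 147  20  20 308] [ 0.5248 -0.2291  0.051 ]
r [ 455  245   50   44 1695] [0.6743 0.1461 0.051 ]
w [502   0  10  36 262] [0.3763 0.1156 0.051 ]
w [193 126  22  11 162] [ 0.4937 -0.2067  0.051 ]
w [ 333  189   51   45 1771] [ 0.5945 -0.0208  0.051 ]
w [ 345  237  165   58 2554] [0.6727 0.0706 0.051 ]
w [108 298  17  16 190] [ 0.7325 -0.3407  0.051 ]
w [ 87 301  20  23 285] [ 0.7436 -0.3687  0.051 ]
w [ 67 305  23  29 376] [ 0.7549 -0.3968  0.051 ]
w [ 46 309  26  34 456] [ 0.766 -0.425  0.051]
w [ 26 313  29  38 528] [ 0.7769 -0.4533  0.051 ]
```

>>> move_arm(moves=[[0.0, [-0.0054, -0.0384, 0], [0, 0, 0]], [0.0, [-0.0054, -0.0384, 0], [0, 0, 0]], [0.0, [-0.0054, -0.0384, 0], [0, 0, 0]], [0.0, [-0.0054, -0.0384, 0.02], [0, 0, 0]], [0.0, [-0.0054, -0.0384, 0.04], [0, 0, 0]], [0.0, [0, 0, 0.04], [0, 0, 0]], [0.0, [0, 0, 0.04], [0, 0, 0]], [0.0, [0, 0, 0.04], [0, 0, 0]], [0.0, [0, 0, 0], [0, 0, 0]], [0.0, [0, 0, 0], [0, 0, 0]]])

```text
time: 3.53
eef_pos: [0.535, -0.3252, 0.092]
tcp_rot: [-0.001, 1.0, 0.002, -0.002]
contact_force: [0.2, 0.3, 0.8]
opening: 0.001
finger_force: 0.0
```

>>> move_arm(moves=[[0.0, [0, 0, 0.008], [0, 0, 0]], [0.0, [0, 0, 0.008], [0, 0, 0]], [0.0, [0, 0, 0.008], [0, 0, 0]], [0.0, [0, 0, 0.005], [0, 0, 0]], [0.0, [0, 0, 0.003], [0, 0, 0]], [0.0, [0, 0, 0.003], [0, 0, 0]], [0.0, [0, 0, 0.002], [0, 0, 0]], [0.0, [0, 0, 0], [0, 0, 0]], [0.0, [0, 0, 0], [0, 0, 0]], [0.0, [0, 0, 0], [0, 0, 0]]])

```text
time: 4.37
eef_pos: [0.536, -0.3287, 0.0579]
tcp_rot: [0.0, 1.0, -0.0, 0.0]
contact_force: [1.3, 0.1, -0.0]
opening: 0.006
finger_force: 0.0
```

>>> move_arm(moves=[[0.0, [-0.0015, -0.0055, 0], [0, 0, 0]], [0.0, [0, -0.005, 0], [0, 0, 0]], [0.0, [0, 0, 0.002], [0, 0, 0]], [0.0, [0, 0, 0.003], [0, 0, 0]], [0.0, [0, 0, 0.003], [0, 0, 0]], [0.0, [0, 0, 0.003], [0, 0, 0]], [0.0, [0, 0, 0.001], [0, 0, 0]], [0.0, [0, 0, 0], [0, 0, 0]], [0.0, [0, 0, 0], [0, 0, 0]], [0.0, [0, 0, 0], [0, 0, 0]]])

```text
time: 5.2
eef_pos: [0.5374, -0.3389, 0.0457]
tcp_rot: [0.0, 1.0, -0.0, 0.0]
contact_force: [0.7, -0.1, 0.6]
opening: -0.001
finger_force: 0.0
```

Run:
```python
from h import *
im=read_camera('side');im2=read_camera('wrist');im3=read_camera('scene');s=get_state();print(s['eef_pos'],s['contact_force'])
c=cam('side')
a=cv2.resize(im[200:340,230:340],(400,509),interpolation=cv2.INTER_CUBIC);b=cv2.resize(im3[110:210,90:190],(400,400),interpolation=cv2.INTER_CUBIC)
o=np.zeros((509,800,3),np.uint8);o[:,:400]=a;o[:400,400:]=b;save('press',o)
p=proj(c,s['eef_pos']);print((p-[230,200])*3.636)
```

```text
[ 0.53747561 -0.3390076   0.0458506 ] [-0.45702849 -0.68114949  0.26990782]
[216.92073239 362.77599745]
```

View pics/press.png

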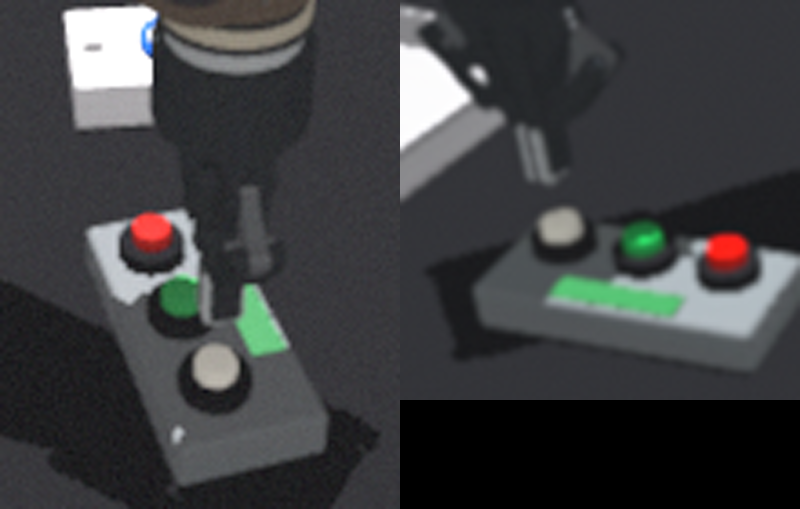

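The tips (left crop (220,322), right crop (545,182)) hang above the white key, so it isn't touched yet. I'll triangulate the tips.

Run:
```python
from m import *
u=(126.3,155.3);v=(290.5,288.4)
print('tip',tri(u,v))
print('white',tri((90+(562-400)/4,110+225/4),(230+216/3.636,200+362/3.636)))
s=get_state();print(s['qpos'],s['time'],s['opening'],s['tcp_rot'])
```

```text
tip (array([ 0.53830894, -0.34084069,  0.0771335 ]), [array([ 0.3, -0.2]), array([0.4, 0.3])])
white (array([ 0.53730671, -0.33765161,  0.04508428]), [array([-0.,  0.]), array([-0., -0.])])
[-7.22171402e-01  3.55060454e-01  1.77839581e+00 -8.72335861e-06
  1.00766849e+00 -2.29229641e+00] 5.35 -0.0031620741516887397 [ 3.33331532e-04  9.99999917e-01 -1.57355319e-04  1.73165122e-04]
```

Run:
```python
from m import *
z=np.load('w1c.npz'); c=(z['K'],z['R'],z['o'])
for d in (0,-.015,-.03,-.045): print(d,proj(c,np.array([.4744,.213,.2633-d]))*1.5625)
c=C['side']; print('start tcp side px',proj(c,[.2189,.6378,.1924])*1.5625,proj(c,[.2189,.6378,.2224])*1.5625)
```

```text
0 [392.22322891 339.73290476]
-0.015 [392.1632771  357.18890973]
-0.03 [392.09313083 377.61320574]
-0.045 [392.00994823 401.83325611]
start tcp side px [227.23401945 144.65409089] [225.25559991 132.26646998]
```

>>> move_arm(moves=[[0.0, [0, 0, 0.003], [0, 0, 0]], [0.0, [0, 0, 0.003], [0, 0, 0]], [0.0, [0, 0, 0.003], [0, 0, 0]], [0.0, [0, 0, 0.003], [0, 0, 0]], [0.0, [0, 0, 0.003], [0, 0, 0]], [0.0, [0, 0, 0.003], [0, 0, 0]], [0.0, [0, 0, 0.002], [0, 0, 0]], [0.0, [0, 0, 0], [0, 0, 0]], [0.0, [0, 0, 0], [0, 0, 0]], [0.0, [0, 0, 0], [0, 0, 0]]])

```text
time: 6.18
eef_pos: [0.5374, -0.339, 0.0258]
tcp_rot: [0.0, 1.0, -0.0, 0.0]
contact_force: [0.5, 0.2, 1.1]
opening: -0.0
finger_force: 0.0
```

Run:
```python
from m import *
im=read_camera('side');im2=read_camera('wrist');s=get_state();print(s['eef_pos'],s['contact_force'])
a=cv2.resize(im[200:340,230:340],(400,509),interpolation=cv2.INTER_CUBIC);b=cv2.resize(im2,(400,300),interpolation=cv2.INTER_CUBIC)
o=np.zeros((509,800,3),np.uint8);o[:,:400]=a;o[:300,400:]=b;save('press2',o)
```

```text
[ 0.53748344 -0.3390844   0.02589092] [-0.05836596 -0.0080528   0.12385337]
```

View pics/press2.png

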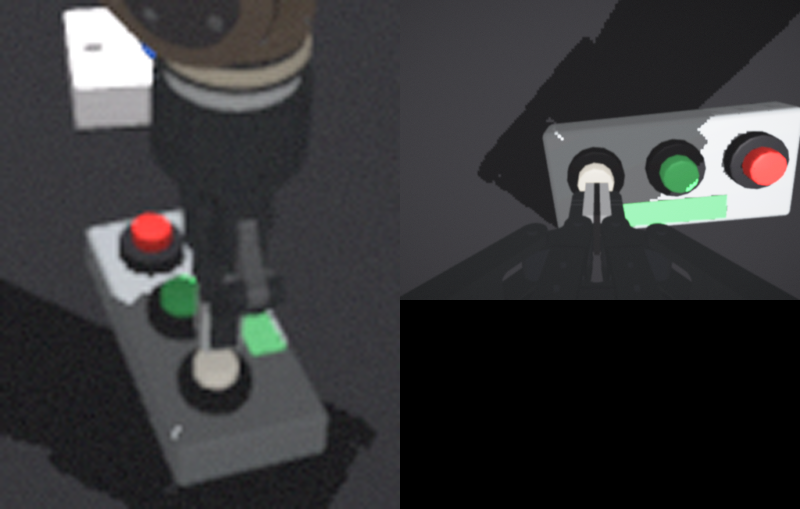

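The tips are just above the white key (side crop (215,345)), still with no contact.

>>> move_arm(moves=[[0.0, [0, 0, 0.0015], [0, 0, 0]], [0.0, [0, 0, 0.0015], [0, 0, 0]], [0.0, [0, 0, 0.0015], [0, 0, 0]], [0.0, [0, 0, 0.0015], [0, 0, 0]], [0.0, [0, 0, 0.001], [0, 0, 0]], [0.0, [0, 0, 0.001], [0, 0, 0]], [0.0, [0, 0, 0], [0, 0, 0]], [0.0, [0, 0, 0], [0, 0, 0]], [0.0, [0, 0, 0], [0, 0, 0]], [0.0, [0, 0, 0], [0, 0, 0]]])

```text
time: 7.12
eef_pos: [0.5374, -0.339, 0.0177]
tcp_rot: [0.0, 1.0, -0.0, 0.0]
contact_force: [-0.2, 0.4, 0.2]
opening: -0.001
finger_force: 0.0
```

>>> move_arm(moves=[[0.0, [0, 0, 0.001], [0, 0, 0]], [0.0, [0, 0, 0.001], [0, 0, 0]], [0.0, [0, 0, 0.001], [0, 0, 0]], [0.0, [0, 0, 0.001], [0, 0, 0]], [0.0, [0, 0, 0.001], [0, 0, 0]], [0.0, [0, 0, 0], [0, 0, 0]], [0.0, [0, 0, 0], [0, 0, 0]], [0.0, [0, 0, 0], [0, 0, 0]], [0.0, [0, 0, 0], [0, 0, 0]], [0.0, [0, 0, 0], [0, 0, 0]]])

```text
time: 7.95
eef_pos: [0.5373, -0.3389, 0.0127]
tcp_rot: [0.0, 1.0, 0.0, -0.0]
contact_force: [-1.5, 1.2, 2.2]
opening: -0.0
finger_force: 1.1
```

>>> move_arm(moves=[[0.0, [0, 0, 0.001], [0, 0, 0]], [0.0, [0, 0, 0.001], [0, 0, 0]], [0.0, [0, 0, 0.001], [0, 0, 0]], [0.0, [0, 0, 0.001], [0, 0, 0]], [0.0, [0, 0, 0.001], [0, 0, 0]], [0.0, [0, 0, 0], [0, 0, 0]], [0.0, [0, 0, 0], [0, 0, 0]], [0.0, [0, 0, 0], [0, 0, 0]], [0.0, [0, 0, 0], [0, 0, 0]], [0.0, [0, 0, 0], [0, 0, 0]]])

```text
time: 8.78
eef_pos: [0.5374, -0.339, 0.0084]
tcp_rot: [0.0, 1.0, 0.0, -0.0]
contact_force: [-2.1, 1.8, 6.4]
opening: 0.006
finger_force: 3.3
```

>>> move_arm(moves=[[0.0, [0, 0, -0.01], [0, 0, 0]], [0.0, [0, 0, -0.015], [0, 0, 0]], [0.0, [0.001, 0.01, 0], [0, 0, 0]], [0.0, [0.001, 0.01, 0], [0, 0, 0]], [0.0, [0.001, 0.01, 0], [0, 0, 0]], [0.0, [0.001, 0.01, 0], [0, 0, 0]], [0.0, [0.001, 0.01, 0], [0, 0, 0]], [0.0, [0.001, 0.0045, 0], [0, 0, 0]], [0.0, [0, 0, 0], [0, 0, 0]], [0.0, [0, 0, 0], [0, 0, 0]]])

```text
time: 9.62
eef_pos: [0.5313, -0.284, 0.0325]
tcp_rot: [0.0, 1.0, -0.0, -0.0]
contact_force: [-0.0, -0.0, 0.3]
opening: 0.002
finger_force: 0.0
```

```bash
cat > strip.py <<'E'
from m import *
for n,b in(('scene',(138,178,165,192)),('side',(284,270,308,300))):
    x0,y0,x1,y1=b
    for im in (S[n],read_camera(n)):
        h=cv2.cvtColor(im[y0:y1,x0:x1],cv2.COLOR_RGB2HSV); m=(h[...,1]>60)&(h[...,0]>40)&(h[...,0]<90); print(n,m.sum(),np.median(im[y0:y1,x0:x1][m],0) if m.any() else '')
E
python3 strip.py
```

```text
scene 130 [ 96.  196.  122.5]
scene 154 [ 88.  188.5 117. ]
side 278 [110.  202.  133.5]
side 306 [110. 203. 134.]
```

>>> move_arm(moves=[[0.0, [0, 0, 0], [0, 0, 0]], [0.0, [0, 0, 0], [0, 0, 0]], [0.0, [0, 0, 0], [0, 0, 0]], [0.0, [0, 0, 0], [0, 0, 0]], [0.0, [0, 0, 0], [0, 0, 0]], [0.0, [0, 0, 0], [0, 0, 0]], [0.0, [0, 0, 0], [0, 0, 0]], [0.0, [0, 0, 0], [0, 0, 0]], [0.0, [0, 0, 0], [0, 0, 0]], [0.0, [0, 0, 0], [0, 0, 0]]])

```text
time: 10.55
eef_pos: [0.5314, -0.2844, 0.0326]
tcp_rot: [0.0, 1.0, -0.0, 0.0]
contact_force: [0.2, 0.3, 0.4]
opening: 0.002
finger_force: 0.0
```

>>> move_arm(moves=[[0.0, [0, 0, 0], [0, 0, 0]], [0.0, [0, 0, 0], [0, 0, 0]], [0.0, [0, 0, 0], [0, 0, 0]], [0.0, [0, 0, 0], [0, 0, 0]], [0.0, [0, 0, 0], [0, 0, 0]], [0.0, [0, 0, 0], [0, 0, 0]], [0.0, [0, 0, 0], [0, 0, 0]], [0.0, [0, 0, 0], [0, 0, 0]], [0.0, [0, 0, 0], [0, 0, 0]], [0.0, [0, 0, 0], [0, 0, 0]]])

```text
time: 11.38
eef_pos: [0.5313, -0.2844, 0.0326]
tcp_rot: [0.0, 1.0, 0.0, -0.0]
contact_force: [0.2, -0.8, 0.3]
opening: -0.0
finger_force: 0.0
```

>>> move_arm(moves=[[0.0, [0, 0, 0.003], [0, 0, 0]], [0.0, [0, 0, 0.003], [0, 0, 0]], [0.0, [0, 0, 0.003], [0, 0, 0]], [0.0, [0, 0, 0.003], [0, 0, 0]], [0.0, [0, 0, 0.003], [0, 0, 0]], [0.0, [0, 0, 0.002], [0, 0, 0]], [0.0, [0, 0, 0], [0, 0, 0]], [0.0, [0, 0, 0], [0, 0, 0]], [0.0, [0, 0, 0], [0, 0, 0]], [0.0, [0, 0, 0], [0, 0, 0]]])

```text
time: 12.22
eef_pos: [0.5315, -0.2846, 0.0159]
tcp_rot: [0.0, 1.0, -0.0, 0.0]
contact_force: [-0.3, 0.4, -0.7]
opening: 0.0
finger_force: 0.0
```

Run:
```python
from h import *
# any lamp near the keypad? compare keypad region with the first scene picture
a=np.load('scene.npy').astype(int);im=read_camera('scene');b=im.astype(int)
d=np.abs(a-b).max(2)[:,:]; m=(d>60).astype(np.uint8); k,l,st,ce=cv2.connectedComponentsWithStats(m)
for i in range(1,k):
    if st[i,4]>8: x,y=ce[i].astype(int); print(st[i],a[y,x],b[y,x])
print(get_state()['contact_force'])
```

```text
[ 104    0   87  103 3425] [52 53 57] [74 66 57]
[197   0  27  24 432] [235 232 222] [72 62 55]
[339   0  24  31 397] [136 101  89] [54 50 45]
[397   0   5   8  27] [66 57 50] [224 220 205]
[ 343   12   57   56 1272] [230 227 217] [64 62 61]
[296  19   9  12  45] [187 154   0] [91 86 82]
[164  23  17   5  42] [137 105  72] [73 65 56]
[330  25  12  12  81] [73 64 57] [145 126 108]
[155  27   8   9  45] [138 106  71] [73 64 55]
[165  30  16   8  93] [137 105  70] [75 67 58]
[182  31   5   8  26] [140 107  70] [72 64 54]
[292  38  12  24 124] [44 45 46] [182 151   0]
[123 102  24   4  64] [51 51 56] [125 128 130]
[290 102   9   6  24] [159 138 118] [71 62 55]
[336 103  15  23 223] [70 61 54] [158 137 117]
[283 112  21  11  71] [69 61 54] [145 126 107]
[119 118  11  18  91] [140 141 143] [69 70 74]
[311 120  26   9  94] [158 137 117] [70 61 54]
[309 128  11   4  19] [130 134 138] [65 65 66]
[230 148  22  10 126] [255 255   0] [177 147   0]
[118 158  58  29 459] [49 50 52] [27 29 29]
[124 161  12   7  61] [255 255 255] [162 160 152]
[180 172   4   4  13] [152 161 166] [67 71 73]
[ 0.58317029 -0.15285332  0.17663865]
```

Nothing lights up to show the pump is ready, but 3.4 s have passed. Pressing green.

>>> move_arm(moves=[[0.0, [0, 0, 0.001], [0, 0, 0]], [0.0, [0, 0, 0.001], [0, 0, 0]], [0.0, [0, 0, 0.001], [0, 0, 0]], [0.0, [0, 0, 0.001], [0, 0, 0]], [0.0, [0, 0, 0.001], [0, 0, 0]], [0.0, [0, 0, 0.001], [0, 0, 0]], [0.0, [0, 0, 0.001], [0, 0, 0]], [0.0, [0, 0, 0.001], [0, 0, 0]], [0.0, [0, 0, 0], [0, 0, 0]], [0.0, [0, 0, 0], [0, 0, 0]]])

```text
time: 13.1
eef_pos: [0.5316, -0.2846, 0.0084]
tcp_rot: [0.0, 1.0, -0.0, 0.0]
contact_force: [-1.7, 1.0, 4.8]
opening: 0.003
finger_force: 3.1
```

>>> move_arm(moves=[[0.0, [0, 0, 0.001], [0, 0, 0]], [0.0, [0, 0, 0], [0, 0, 0]], [0.0, [0, 0, 0], [0, 0, 0]], [0.0, [0, 0, -0.02], [0, 0, 0]], [0.0, [0, 0, -0.035], [0, 0, 0]], [0.0, [0, 0, -0.035], [0, 0, 0]], [0.0, [0, 0, -0.035], [0, 0, 0]], [0.0, [0, 0, -0.035], [0, 0, 0]], [0.0, [0, 0, -0.035], [0, 0, 0]], [0.0, [0, 0, -0.02], [0, 0, 0]]])

```text
time: 13.93
eef_pos: [0.5326, -0.2853, 0.2259]
tcp_rot: [0.0, 1.0, -0.002, 0.002]
contact_force: [0.3, 0.2, -0.1]
opening: -0.0
finger_force: 0.0
```

>>> move_arm(moves=[[0.0, [-0.0135, 0.027, 0], [0, 0, 0]], [0.0, [-0.0135, 0.027, 0], [0, 0, 0]], [0.0, [-0.0135, 0.027, 0], [0, 0, 0]], [0.0, [-0.0135, 0.027, 0], [0, 0, 0]], [0.0, [-0.0135, 0.027, 0], [0, 0, 0]], [0.0, [-0.0135, 0.027, 0], [0, 0, 0]], [0.0, [-0.0135, 0.027, 0], [0, 0, 0]], [0.0, [-0.0135, 0.027, 0], [0, 0, 0]], [0.0, [-0.0135, 0.027, 0], [0, 0, 0]], [0.0, [-0.0135, 0.027, 0], [0, 0, 0]]])

```text
time: 14.77
eef_pos: [0.6668, -0.0131, 0.2204]
tcp_rot: [0.0, 1.0, 0.0, -0.001]
contact_force: [-0.3, -0.5, 1.1]
opening: 0.002
finger_force: 0.0
```

>>> move_arm(moves=[[0.0, [0, 0, 0.025], [0, 0, 0]], [0.0, [0, 0, 0.025], [0, 0, 0]], [0.0, [0, 0, 0.025], [0, 0, 0]], [0.0, [0, 0, 0.025], [0, 0, 0]], [0.0, [0, 0, 0.006], [0, 0, 0]], [0.0, [0.008, 0, 0], [0, 0, 0]], [0.0, [0.008, 0, 0], [0, 0, 0]], [0.0, [0.006, 0, 0], [0, 0, 0]], [0.0, [0, 0, 0], [0, 0, 0]], [0.0, [0, 0, 0], [0, 0, 0]]])

```text
time: 15.6
eef_pos: [0.6452, -0.0148, 0.1178]
tcp_rot: [0.0, 1.0, -0.0, 0.002]
contact_force: [-0.1, -0.6, 0.2]
opening: -0.004
finger_force: 0.0
```

Run:
```python
from m import *
im=read_camera('side');s=get_state();print(s['eef_pos'],s['contact_force'])
im3=read_camera('scene')
a=cv2.resize(im[130:250,235:335],(400,480),interpolation=cv2.INTER_CUBIC);b=cv2.resize(im3[130:250,190:290],(400,480),interpolation=cv2.INTER_CUBIC)
save('lid',np.hstack([a,b]))
```

```text
[ 0.64538423 -0.01478428  0.11758961] [-1.24917192  0.73513009 -0.18830899]
```

View pics/lid.png

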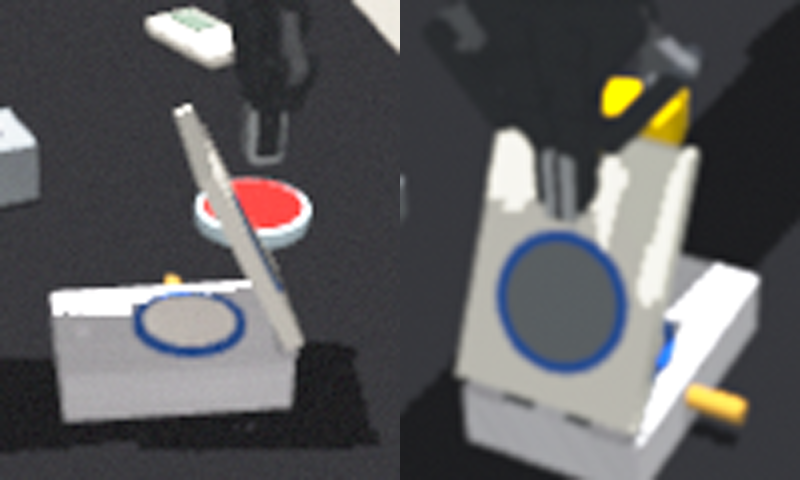

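The fingertips are behind the lid's outer face (left crop (265,160)) and clear of everything, so I'll sweep the lid down along its arc.

>>> move_arm(moves=[[0.0, [0.0075, 0, 0.003], [0, 0, 0]], [0.0, [0.0075, 0, 0.003], [0, 0, 0]], [0.0, [0.009, 0, 0.004], [0, 0, 0]], [0.0, [0.009, 0, 0.004], [0, 0, 0]], [0.0, [0.0085, 0, 0.0055], [0, 0, 0]], [0.0, [0.0085, 0, 0.0055], [0, 0, 0]], [0.0, [0.007, 0, 0.007], [0, 0, 0]], [0.0, [0.007, 0, 0.007], [0, 0, 0]], [0.0, [0.006, 0, 0.008], [0, 0, 0]], [0.0, [0.006, 0, 0.0085], [0, 0, 0]]])

```text
time: 16.53
eef_pos: [0.5679, -0.0145, 0.0593]
tcp_rot: [0.0, 1.0, 0.0, -0.0]
contact_force: [1.4, 0.3, 1.0]
opening: 0.004
finger_force: 0.4
```

>>> move_arm(moves=[[0.0, [0.0045, 0, 0.009], [0, 0, 0]], [0.0, [0.0045, 0, 0.009], [0, 0, 0]], [0.0, [0.0015, 0, 0.0045], [0, 0, 0]], [0.0, [0.0015, 0, 0.005], [0, 0, 0]], [0.0, [0.0015, 0, 0.005], [0, 0, 0]], [0.0, [0.001, 0, 0.004], [0, 0, 0]], [0.0, [0.001, 0, 0.004], [0, 0, 0]], [0.0, [0, 0, 0], [0, 0, 0]], [0.0, [0, 0, 0], [0, 0, 0]], [0.0, [0, 0, 0], [0, 0, 0]]])

```text
time: 17.37
eef_pos: [0.5536, -0.0146, 0.0203]
tcp_rot: [0.0, 1.0, -0.0, 0.0]
contact_force: [0.4, -0.1, 3.2]
opening: -0.001
finger_force: 1.5
```

>>> move_arm(moves=[[0.0, [0, 0, 0.002], [0, 0, 0]], [0.0, [0, 0, 0.001], [0, 0, 0]], [0.0, [0, 0, 0], [0, 0, 0]], [0.0, [0, 0, -0.01], [0, 0, 0]], [0.0, [0, 0, -0.03], [0, 0, 0]], [0.5, [0, 0, -0.035], [0, 0, 0]], [0.5, [0, 0, -0.035], [0, 0, 0]], [0.5, [0.006, 0.028, -0.033], [0, 0, 0]], [0.5, [0.006, 0.028, 0], [0, 0, 0]], [0.5, [0.006, 0.028, 0], [0, 0, 0]]])

```text
time: 18.2
eef_pos: [0.5371, 0.0686, 0.1616]
tcp_rot: [0.001, 1.0, -0.0, 0.003]
contact_force: [-0.3, 0.5, -0.7]
opening: 0.498
finger_force: 0.0
```

>>> move_arm(moves=[[0.5, [0.006, 0.028, 0], [0, 0, 0]], [0.5, [0.006, 0.028, 0], [0, 0, 0]], [0.5, [0.006, 0.028, 0], [0, 0, 0]], [0.5, [0.006, 0.028, 0], [0, 0, 0]], [0.5, [0.006, 0.028, 0], [0, 0, 0]], [0.5, [0.006, 0.028, 0], [0, 0, 0]], [0.5, [0.006, 0.028, 0], [0, 0, 0]], [0.5, [0, 0, 0.02], [0, 0, 0]], [0.5, [0, 0, 0.02], [0, 0, 0]], [0.5, [0, 0, 0], [0, 0, 0]]])

```text
time: 19.03
eef_pos: [0.4901, 0.2638, 0.1136]
tcp_rot: [-0.0, 1.0, -0.001, -0.004]
contact_force: [-0.7, -0.1, -0.2]
opening: 0.502
finger_force: 0.0
```

Run:
```python
from m import *
np.set_printoptions(precision=4,suppress=True)
s=get_state();c=cam('wrist');im=read_camera('wrist');np.save('w3.npy',im);print(s['eef_pos'],s['opening'])
hsv=cv2.cvtColor(im,cv2.COLOR_RGB2HSV)
k,l,st,ce=cv2.connectedComponentsWithStats(cv2.inRange(hsv,np.array((7,150,90)),np.array((18,255,255))))
for i in range(1,k):
    if st[i,4]>40: print(st[i],onplane(c,ce[i],.087))
im3=read_camera('scene');imS=read_camera('side')
# lid hole seen from the scene camera, crop for view: wrist | scene lid
a=cv2.resize(im,(400,300));b=cv2.resize(im3[160:260,195:295],(400,400),interpolation=cv2.INTER_CUBIC);d=cv2.resize(imS[130:205,200:300],(400,300),interpolation=cv2.INTER_CUBIC)
o=np.zeros((600,800,3),np.uint8);o[:300,:400]=a;o[:400,400:]=b;o[300:,:400]=d;save('chk',o)
```

```text
[0.4901 0.2638 0.1136] 0.5020616330316496
[  26    0   46   57 1056] [0.3883 0.1538 0.087 ]
[ 164    8   63   62 2345] [0.3949 0.2313 0.087 ]
[354 168  15  14 115] [0.4708 0.3327 0.087 ]
[ 242  181   31   42 1024] [0.4903 0.2674 0.087 ]
```

View pics/chk.png

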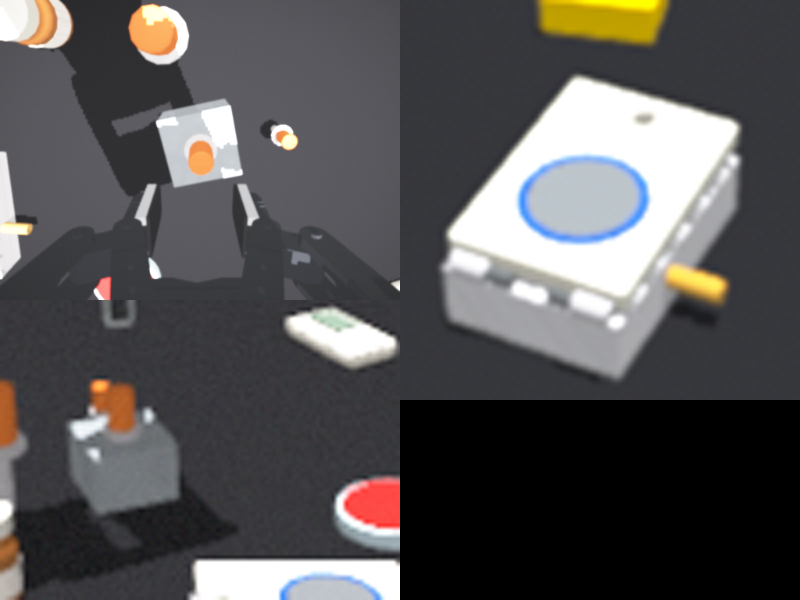

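The lid is down (right crop: lid flat, hole at (643,118)). The pin head is centred between the open fingers (wrist crop (201,157)), and the neighbouring pins are clear. Descending.

>>> move_arm(moves=[[0.5, [-0.003, 0.002, 0.015], [0, 0, 0]], [0.5, [0, 0, 0.015], [0, 0, 0]], [0.5, [0, 0, 0.015], [0, 0, 0]], [0.5, [0, 0, 0.012], [0, 0, 0]], [0.5, [0, 0, 0.01], [0, 0, 0]], [0.5, [0, 0, 0.01], [0, 0, 0]], [0.5, [0, 0, 0.008], [0, 0, 0]], [0.5, [0, 0, 0.007], [0, 0, 0]], [0.5, [0, 0, 0], [0, 0, 0]], [0.5, [0, 0, 0], [0, 0, 0]]])

```text
time: 20.02
eef_pos: [0.4965, 0.2662, 0.0258]
tcp_rot: [0.0, 1.0, -0.0, -0.0]
contact_force: [-0.1, -0.9, -0.2]
opening: 0.502
finger_force: 0.0
```

Run:
```python
from m import *
s=get_state();print(s['eef_pos'],s['contact_force'],s['opening'])
imS=read_camera('side');im3=read_camera('scene')
a=cv2.resize(imS[125:195,195:265],(400,400),interpolation=cv2.INTER_CUBIC);b=cv2.resize(im3[170:250,350:430],(400,400),interpolation=cv2.INTER_CUBIC)
save('grasp',np.hstack([a,b]))
```

```text
[0.49646167 0.26624578 0.02582567] [-0.05651042 -0.94241998 -0.21819257] 0.5022842570644029
```

View pics/grasp.png

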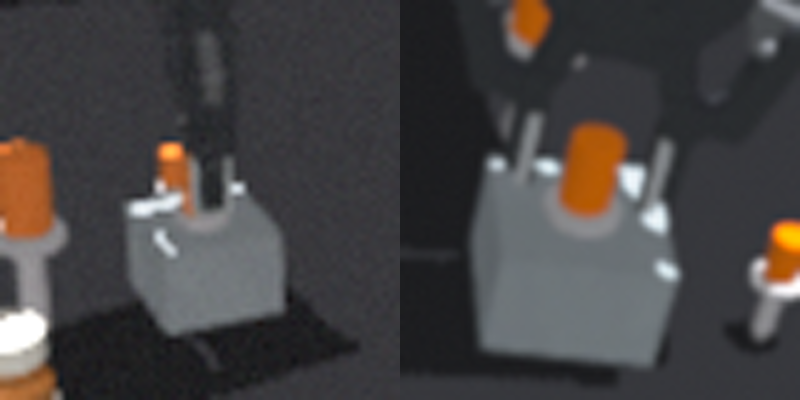

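The head sits between the fingers, with the tips just above the collar (left crop (208,208)). Closing and lifting.

>>> move_arm(moves=[[0.5, [0.0025, 0.001, 0.002], [0, 0, 0]], [0.5, [0, 0, 0.0015], [0, 0, 0]], [0.5, [0, 0, 0], [0, 0, 0]], [0.0, [0, 0, 0], [0, 0, 0]], [0.0, [0, 0, 0], [0, 0, 0]], [0.0, [0, 0, 0], [0, 0, 0]], [0.0, [0, 0, 0], [0, 0, 0]], [0.0, [0, 0, 0], [0, 0, 0]], [0.0, [0, 0, 0], [0, 0, 0]], [0.0, [0, 0, 0], [0, 0, 0]]], grip_force=60)

```text
time: 20.95
eef_pos: [0.4944, 0.2674, 0.0229]
tcp_rot: [0.0, 1.0, 0.0, 0.0]
contact_force: [-1.4, -0.2, 1.5]
opening: 0.24
finger_force: 58.6
```

>>> move_arm(moves=[[0.0, [0, 0, -0.005], [0, 0, 0]], [0.0, [0, 0, -0.01], [0, 0, 0]], [0.0, [0, 0, -0.015], [0, 0, 0]], [0.0, [0, 0, -0.02], [0, 0, 0]], [0.0, [0, 0, -0.025], [0, 0, 0]], [0.0, [0, 0, -0.025], [0, 0, 0]], [0.0, [0, 0, -0.02], [0, 0, 0]], [0.0, [0, 0, 0], [0, 0, 0]], [0.0, [0, 0, 0], [0, 0, 0]], [0.0, [0, 0, 0], [0, 0, 0]]])

```text
time: 21.78
eef_pos: [0.4932, 0.267, 0.1416]
tcp_rot: [0.0, 1.0, -0.0, -0.001]
contact_force: [-0.1, -0.7, -1.1]
opening: 0.236
finger_force: 58.6
```

```bash
cat > pinm.py <<'E'
from m import *
np.set_printoptions(precision=4,suppress=True)
s=get_state();T=np.array(s['eef_pos']);print(T,s['contact_force'],s['opening'],s['tcp_rot'])
I={n:read_camera(n) for n in('scene','side')};np.savez('pin_now.npz',**I)
g={}
# expected pixels of the stem (tip = TCP-0.0189 in z) and the head's visible part
for n in I:
    S[n]=I[n]
    for z in(.0,.03,.049,.069): 
        e=proj(C[n],T+[0,0,-.0189+z]); print(n,z,e)
    e=proj(C[n],T+[0,0,-.0189+.03]).round().astype(int)
    gy=cv2.cvtColor(I[n],cv2.COLOR_RGB2GRAY); print(gy[e[1]-14:e[1]+20:2,e[0]-12:e[0]+13])
E
python3 pinm.py
```

```text
[0.4932 0.267  0.1416] [-0.1265 -0.7356 -1.1074] 0.23648548162642968 [ 0.0004  1.     -0.0003 -0.0009]
scene 0.0 [392.5867 183.4886]
scene 0.03 [395.7565 171.0364]
scene 0.049 [397.8407 162.849 ]
scene 0.069 [400.1022 153.9647]
[[163 149 117  83  56  61  97 128 127 106  85  91  99 101 103 105 106 107
  107 107 104  93  85 111 130]
 [144 160 157 139 105  89 111 128 115  88  87  96 101 102 104 105 107 107
  107 105 100  90 100 127 128]
 [103 103 104 105  97  88 109 126 118 100  96  98 103 105 105 106 106 107
  106 103  92  85 110 129 118]
 [107 106 106 100  86  88 114 129 132 129 120 112 108 107 107 106 107 107
  108 108 102 105 124 124 103]
 [107 107 104  94  75  74 101 120 129 134 134 132 130 129 128 128 128 128
  129 132 134 133 118  84  61]
 [108 106 104  91  66  56  63  78  98 118 132 135 135 138 139 140 140 140
  139 138 136 125  98  66  55]
 [106 106  98  78  58  54  54  55  64  92 119 132 138 140 139 132 121 112
  108  98  82  67  59  55  55]
 [106 104  92  66  55  55  54  57  75 104 127 135 140 142 138 118  78  57
   55  55  54  55  55  55  55]
 [107 105  88  62  54  54  55  6
[... 2120 characters left out ...]
59  76 122 146 142 114  69  55  58  56
   58  60  57  55  57  56  62]
 [ 55  58  58  55  55  59  58  57  57  71 116 139 137 104  60  57  58  58
   57  61  56  55  54  53  56]
 [ 57  58  58  56  55  57  55  54  59  56  66  93  91  68  55  54  57  55
   58  56  58  53  57  60  59]
 [ 57  59  58  55  58  60  56  56  56  56  58  57  56  56  57  59  56  56
   59  55  57  60  58  56  58]
 [ 58  55  58  52  56  57  58  58  55  56  60  56  57  56  59  56  56  58
   59  57  60  57  59  53  57]
 [ 56  57  57  54  58  58  57  58  59  56  58  58  55  57  57  58  58  61
   57  58  56  60  57  56  58]
 [ 57  56  57  54  58  89 165 197 193 164  99  59  56  57  59  61  55  57
   57  58  54  56  59  56  55]]
```

Run:
```python
from m import *
np.set_printoptions(precision=4,suppress=True)
I=np.load('pin_now.npz')
for n in('scene','side'):
    gy=cv2.cvtColor(I[n],cv2.COLOR_RGB2GRAY).astype(float); e=proj(C[n],[.5275,-.013,.060]); x,y=e.round().astype(int)
    p=gy[y-7:y+8,x-9:x+10]; yy,xx=np.mgrid[y-7:y+8,x-9:x+10]
    bg=np.median(p); print(n,e,bg); print(p.astype(int)[::2])
    yc,xc=np.mgrid[-7:8,-9:10]; m=(np.hypot(xc,yc*1.3)<8.5); w=np.clip(bg-25-p,0,None)*m
    u=((w*xx).sum()/w.sum(),(w*yy).sum()/w.sum()); print(u,onplane(C[n],u,.060))
```

```text
scene [255.3406 187.8451] 255.0
[[235 192 155 118  82  65  56  52  51  52  53  54  54  55  55  55  55  55
   55]
 [255 255 255 255 255 255 252 235 192 154 118  81  65  55  53  52  52  53
   55]
 [255 255 255 255 255 255 255 255 255 255 255 255 255 252 235 192 154 118
   82]
 [255 255 255 255 255 255 255 255 255 255 255 255 255 255 255 255 255 255
  255]
 [255 255 255 255 255 255 255 234 185 174 172 180 229 255 255 255 255 255
  255]
 [255 255 255 255 255 255 255 255 254 247 246 255 255 255 255 255 255 255
  255]
 [255 255 255 255 255 255 255 255 255 255 255 255 255 255 255 255 255 255
  255]
 [255 255 255 255 255 255 255 255 255 255 255 255 255 255 255 255 255 255
  255]]
(np.float64(257.05010366275053), np.float64(183.64270905321354)) [ 0.5113 -0.0151  0.06  ]
side [255.4701 204.8201] 255.0
[[ 54  54 155 254 255 255 255 255 255 255 255 255 255 255 255 255 255 255
  255]
 [ 57  55 107 253 255 255 255 255 255 255 255 255 255 255 255 255 255 255
  255]
 [ 55  58 113 237 255 255 255 255 255 255 255 255 255 255 255 255 255 255
  255]
 [ 54 159 240 247 254 255 255 253 247 230 231 251 255 255 255 255 255 255
  255]
 [ 56 102 247 251 253 255 255 254 243 234 236 234 254 255 255 255 255 255
  255]
 [ 55  88 241 252 251 255 255 255 255 255 255 255 255 255 255 255 255 255
  255]
 [ 59  83 202 243 247 255 255 255 255 255 255 255 255 255 255 255 255 255
  255]
 [ 57  68 173 253 253 254 255 255 255 255 255 255 255 255 255 255 255 255
  255]]
(np.float64(248.99138858988158), np.float64(204.6210979547901)) [ 0.5108 -0.0088  0.06  ]
```

>>> move_arm(moves=[[0.0, [-0.0034, -0.028, 0], [0, 0, 0]], [0.0, [-0.0034, -0.028, 0], [0, 0, 0]], [0.0, [-0.0034, -0.028, 0], [0, 0, 0]], [0.0, [-0.0034, -0.028, 0], [0, 0, 0]], [0.0, [-0.0034, -0.028, 0], [0, 0, 0]], [0.0, [-0.0034, -0.028, 0], [0, 0, 0]], [0.0, [-0.0034, -0.028, 0], [0, 0, 0]], [0.0, [-0.0034, -0.028, 0], [0, 0, 0]], [0.0, [-0.0034, -0.028, 0], [0, 0, 0]], [0.0, [-0.0034, -0.028, 0], [0, 0, 0]]])

```text
time: 22.72
eef_pos: [0.5268, -0.0139, 0.1408]
tcp_rot: [0.0, 1.0, 0.0, -0.002]
contact_force: [0.2, -0.1, -0.1]
opening: 0.242
finger_force: 58.8
```

>>> move_arm(moves=[[0.0, [-0.0015, 0, 0.01], [0, 0, 0]], [0.0, [0, 0, 0.012], [0, 0, 0]], [0.0, [0, 0, 0.012], [0, 0, 0]], [0.0, [0, 0, 0.01], [0, 0, 0]], [0.0, [0, 0, 0.008], [0, 0, 0]], [0.0, [0, 0, 0.003], [0, 0, 0]], [0.0, [0, 0, 0], [0, 0, 0]], [0.0, [0, 0, 0], [0, 0, 0]], [0.0, [0, 0, 0], [0, 0, 0]], [0.0, [0, 0, 0], [0, 0, 0]]])

```text
time: 23.55
eef_pos: [0.53, -0.0127, 0.0885]
tcp_rot: [0.0, 1.0, -0.0, 0.001]
contact_force: [-0.3, -0.0, -1.2]
opening: 0.238
finger_force: 59.0
```

Run:
```python
from m import *
np.set_printoptions(precision=4,suppress=True)
s=get_state();T=s['eef_pos'];print(T,s['contact_force'],s['tcp_rot'])
for n in('scene','side'):
    gy=cv2.cvtColor(read_camera(n),cv2.COLOR_RGB2GRAY); e=proj(C[n],T+np.array([0,0,-.0189])); x,y=e.round().astype(int); print(n,e,(x-12,y-12)); print(gy[y-12:y+10,x-12:x+13])
```

```text
[ 0.53   -0.0127  0.0885] [-0.3252 -0.0434 -1.1658] [ 0.0002  1.     -0.0002  0.0008]
scene [255.0465 185.0254] (np.int64(243), np.int64(173))
[[ 56  56  56  56  56  55  49  40  46  80 118 139 143 141 129  97  55  35
   29  29  29  29  30  29  30]
 [ 56  56  56  57  56  52  41  31  38  75 117 141 145 142 129  93  48  27
   29  30  30  29  29  30  29]
 [ 57  57  56  56  56  48  35  29  38  76 117 140 145 143 128  93  48  28
   27  29  29  29  31  29  29]
 [ 56  56  55  55  51  41  31  28  39  76 117 140 145 143 129  93  48  28
   29  30  30  30  30  31  30]
 [ 57  56  52  45  40  34  30  28  38  76 118 140 145 143 128  94  48  29
   29  29  29  29  31  29  30]
 [ 55  53  47  35  31  30  28  27  39  76 117 140 145 143 129  94  48  28
   28  30  30  29  29  30  30]
 [ 59  51  40  30  27  28  29  29  39  75 117 140 145 143 129  93  49  28
   30  29  28  29  31  29  30]
 [ 90  75  60  49  36  30  28  26  37  75 117 140 145 143 129  94  48  29
   29  30  30  30  31  29  30]
 [140 129 114 100  79  65  50  37  39  74 116 139 145 143 129  94  48  28
   29  29  28  29  29  31  30]
 [168 163 15
[... 3020 characters left out ...]
68 171 180 182 182 180 174 166 169 168
  170 169 169 171 172 171 171]
 [ 57  55  57 106 249 251 168 173 169 167 177 178 182 174 171 168 172 173
  169 170 170 171 173 171 171]
 [ 56  56  56  87 217 234 173 170 173 168 172 174 173 172 168 171 173 170
  168 167 172 170 170 170 172]
 [ 55  59  53  86 134 160 165 168 168 169 171 171 170 171 168 173 166 171
  172 170 168 170 170 169 169]
 [ 58  53  59  84 129 153 162 165 169 170 170 169 168 168 172 170 169 171
  170 172 168 169 168 170 170]
 [ 59  58  61  85 131 155 162 165 172 170 168 171 170 168 170 170 169 170
  171 171 173 171 170 170 170]
 [ 56  57  61  82 126 154 158 166 171 172 169 172 170 173 171 167 173 172
  167 170 170 173 167 168 170]]
```

>>> move_arm(moves=[[0.0, [0.0008, 0.0008, 0.002], [0, 0, 0]], [0.0, [0, 0, 0.003], [0, 0, 0]], [0.0, [0, 0, 0.003], [0, 0, 0]], [0.0, [0, 0, 0.003], [0, 0, 0]], [0.0, [0, 0, 0.003], [0, 0, 0]], [0.0, [0, 0, 0.003], [0, 0, 0]], [0.0, [0, 0, 0.003], [0, 0, 0]], [0.0, [0, 0, 0], [0, 0, 0]], [0.0, [0, 0, 0], [0, 0, 0]], [0.0, [0, 0, 0], [0, 0, 0]]])

```text
time: 24.48
eef_pos: [0.5287, -0.012, 0.0676]
tcp_rot: [0.0, 1.0, -0.0, 0.0]
contact_force: [0.0, 0.0, -0.7]
opening: 0.24
finger_force: 59.0
```

>>> move_arm(moves=[[0.0, [0, 0, 0.003], [0, 0, 0]], [0.0, [0, 0, 0.003], [0, 0, 0]], [0.0, [0, 0, 0.003], [0, 0, 0]], [0.0, [0, 0, 0.003], [0, 0, 0]], [0.0, [0, 0, 0.003], [0, 0, 0]], [0.0, [0, 0, 0.003], [0, 0, 0]], [0.0, [0, 0, 0.002], [0, 0, 0]], [0.0, [0, 0, 0], [0, 0, 0]], [0.0, [0, 0, 0], [0, 0, 0]], [0.0, [0, 0, 0], [0, 0, 0]]])

```text
time: 25.32
eef_pos: [0.5287, -0.012, 0.0477]
tcp_rot: [0.0, 1.0, -0.0, 0.0]
contact_force: [-0.8, -0.5, -0.6]
opening: 0.239
finger_force: 59.0
```

>>> move_arm(moves=[[0.0, [0, 0, 0.003], [0, 0, 0]], [0.0, [0, 0, 0.003], [0, 0, 0]], [0.0, [0, 0, 0.003], [0, 0, 0]], [0.0, [0, 0, 0.003], [0, 0, 0]], [0.0, [0, 0, 0.002], [0, 0, 0]], [0.0, [0, 0, 0.002], [0, 0, 0]], [0.0, [0, 0, 0.002], [0, 0, 0]], [0.0, [0, 0, 0], [0, 0, 0]], [0.0, [0, 0, 0], [0, 0, 0]], [0.0, [0, 0, 0], [0, 0, 0]]], grip_force=80)

```text
time: 26.15
eef_pos: [0.5287, -0.012, 0.03]
tcp_rot: [0.0, 1.0, -0.0, 0.0]
contact_force: [-1.5, -0.6, 2.6]
opening: 0.232
finger_force: 78.5
```

>>> move_arm(moves=[[0.0, [0, 0, 0.001], [0, 0, 0]], [0.0, [0, 0, 0.001], [0, 0, 0]], [0.0, [0, 0, 0.001], [0, 0, 0]], [0.0, [0, 0, 0.001], [0, 0, 0]], [0.0, [0, 0, 0.001], [0, 0, 0]], [0.0, [0, 0, 0], [0, 0, 0]], [0.0, [0, 0, 0], [0, 0, 0]], [0.0, [0, 0, 0], [0, 0, 0]], [0.0, [0, 0, 0], [0, 0, 0]], [0.0, [0, 0, 0], [0, 0, 0]]])

```text
time: 26.98
eef_pos: [0.5284, -0.0119, 0.0249]
tcp_rot: [0.0, 1.0, -0.0, -0.0]
contact_force: [-3.2, 0.3, 5.1]
opening: 0.235
finger_force: 79.1
```

>>> move_arm(moves=[[0.0, [0, 0, 0.001], [0, 0, 0]], [0.0, [0, 0, 0.001], [0, 0, 0]], [0.0, [0, 0, 0.0005], [0, 0, 0]], [0.0, [0, 0, 0], [0, 0, 0]], [0.0, [0, 0, 0], [0, 0, 0]], [0.0, [0, 0, 0], [0, 0, 0]], [0.0, [0, 0, 0], [0, 0, 0]], [0.0, [0, 0, 0], [0, 0, 0]], [0.0, [0, 0, 0], [0, 0, 0]], [0.0, [0, 0, 0], [0, 0, 0]]])

```text
time: 27.82
eef_pos: [0.5286, -0.012, 0.0243]
tcp_rot: [0.0, 1.0, -0.0, -0.001]
contact_force: [-9.2, 0.8, 16.7]
opening: 0.229
finger_force: 80.1
```

>>> move_arm(moves=[[0.0, [0.0004, 0, 0], [0, 0, 0]], [0.0, [0.0004, 0, 0], [0, 0, 0]], [0.0, [0, 0, 0], [0, 0, 0]], [0.0, [0, 0, 0], [0, 0, 0]], [0.0, [0, 0, 0], [0, 0, 0]], [0.0, [0, 0, 0], [0, 0, 0]], [0.0, [0, 0, 0], [0, 0, 0]], [0.0, [0, 0, 0], [0, 0, 0]], [0.0, [0, 0, 0], [0, 0, 0]], [0.0, [0, 0, 0], [0, 0, 0]]])

```text
time: 28.65
eef_pos: [0.5286, -0.0121, 0.0244]
tcp_rot: [0.0, 1.0, -0.0, 0.0]
contact_force: [-6.5, 1.0, 15.5]
opening: 0.227
finger_force: 80.1
```

Run:
```python
from m import *
s=get_state();print(s['eef_pos'],s['contact_force'],s['wrist_torque'],s['finger_force'])
im=read_camera('side');im3=read_camera('scene')
a=cv2.resize(im[170:250,235:335],(400,320),interpolation=cv2.INTER_CUBIC);b=cv2.resize(im3[160:240,190:290],(400,320),interpolation=cv2.INTER_CUBIC)
save('end',np.hstack([a,b]))
# lid-base gap at the free end, side camera: rows down the front-left edge
g=cv2.cvtColor(im,cv2.COLOR_RGB2GRAY);print(g[200:240,253]);print(g[200:240,257])
for z in(0,.036,.040,.048,.052,.06):print(z,proj(C['side'],[.5135,-.0602,z]))
```

```text
[ 0.52859946 -0.01208578  0.02438122] [-6.51663462  0.95680763 15.51465309] [0.18508583 1.0388208  0.00288794] 80.09075403213501
[127 128 127 130 130 127 130 138 139 143 152 162 167 169 172 168 167 169
 174 182 182 183 174 164 168 168 171 171 168 167 168 166 167 168 152  97
  32  31  31  31]
[ 43  42  42  48  47  39  72 118 141 144 152 161 169 168 167 170 168 170
 174 181 184 183 173 160 168 167 171 170 170 166 168 168 168 170 140  74
  27  27  28  32]
0 [253.54672336 234.28522702]
0.036 [253.37089418 223.03696901]
0.04 [253.35094521 221.76078055]
0.048 [253.31079354 219.19217178]
0.052 [253.29058976 217.89968249]
0.06 [253.24992358 215.2981595 ]
```

The lid's edge band spans rows 218–222 in the side image, where a fully shut lid (z 40–52 mm) should be. The 15 N push is steady, so I'll hand in.

```bash
python3 -c "
from plant import *
print(sign_off())"
```

```text
the job is handed in; nothing more can be done
None
```

I pressed white, then green about 4 s later (no ready light showed, so the wait was a guess), shut the lid and handed in with the pin held down at about 15 N and the lid's edge at its shut height in the side view; sign-off gave no verdict.

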